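# Ready a seed dish in the dark viewing box

## Task

Get the seed dish ready for viewing in the dark box: with the fingertips push the tray that carries the flat Petri dish fully home, leaving the other tray (the one with the jar) pulled out as it is, then push the raised flap on top of the box down shut. Last, press the lamp's push button all the way down and finish while still holding it down. Only push: do not lift the dish or the jar, and leave the glassware on the bench where it stands.

Things in the scene. Friction and masses are not known exactly. Their poses are not given: they have to be found in the camera images.
- viewbox: Low grey viewing box fixed to the bench, 180 mm deep (x), 240 mm wide (y), 62 mm high, with two tray slots side by side in its front. Origin: centre of its underside on the bench. x points from front (robot side) to back, y to its left, z up.
- tray_l (a joint): Sample tray at the box's left (y = +57 mm in the box frame): value is how far it is pulled out in m, 0 = fully home, up to 0.11. It slides along the box's x axis, has no latch, and drags with about 1.5 N of friction plus damping; it stays where it is left.
- tray_r (a joint): Sample tray at the box's right (y = -57 mm in the box frame): value is how far it is pulled out in m, 0 = fully home, up to 0.11. It slides along the box's x axis, has no latch, and drags with about 1.5 N of friction plus damping; it stays where it is left.
- tray_l_front (a point): Centre of the outer (robot-side) face of the left tray's upright grey front panel, 29 mm above the bench. The panel is 104 mm wide, 46 mm high (from 6 to 52 mm above the bench) and 8 mm thick, without handle. When the tray is home, this face lies at x = -100 mm in the box frame, 10 mm in front of the box's shell. Its axes are the box's.
- tray_r_front (a point): Centre of the outer (robot-side) face of the right tray's upright grey front panel, 29 mm above the bench. The panel is 104 mm wide, 46 mm high (from 6 to 52 mm above the bench) and 8 mm thick, without handle. When the tray is home, this face lies at x = -100 mm in the box frame, 10 mm in front of the box's shell. Its axes are the box's.
- dish_c (a point): Centre of the flat clear Petri dish with dark seeds, 60 mm wide, 15 mm high, lying loose in one of the trays (on its floor, 7 mm above the bench).
- jar_c (a point): Centre of the small clear jar with a black cap, 38 mm wide, 55 mm high, standing loose in the other tray; this one is to stay out.
- flap (a joint): Flat metal flap on the box's top, 100 mm long from hinge to free edge, 200 mm wide, 6 mm thick: 0 = lying shut, grows as it is raised (rad; up to 1.5 is near upright). Its hinge lies along the box's y axis at the far side of the flap; raised, its free edge points up and its outer face looks away from the robot. Its hinge is stiff enough to hold any angle; 1 to 2 N at the free edge moves it.
- flap_hinge (a point): Middle of the flap's hinge line, 63 mm above the bench, on the flap's underside (x = 45 mm, y = 0 in the box frame).
- flap_edge (a point): Middle of the flap's free edge, on its outer (upper, when shut) face; 69 mm above the bench when shut.
- lamp_button (a joint): Lamp push button, travel in m: 0 = up, 0.006 = fully down. Spring; takes 5 N fully down, and comes up again when let go.
- lamp_button_top (a point): Centre of the top face of the round grey lamp button, 34 mm wide, 62 mm above the bench when up (moves with it, straight down). It sits in a black ring 50 mm wide whose top is 52 mm above the bench, on a white console 110 x 90 mm, 40 mm high, fixed to the bench. A like console on the other side of the box carries a bar-shaped turning knob and is not the lamp.
- beaker_a: Bystander: tall glass beaker, 74 mm wide, 95 mm high. Origin: centre of its underside. Leave it alone.
- beaker_b: Bystander: small glass beaker, 56 mm wide, 70 mm high. Origin: centre of its underside. Leave it alone.
- bottle: Bystander: amber bottle, 60 mm wide, 150 mm high. Origin: centre of its underside. Leave it alone.
- pipette0: Bystander: plastic pipette lying flat, 140 mm long, 16 mm high. Origin: centre of its underside. Leave it alone.
- pipette1: Bystander: second plastic pipette lying flat, 140 mm long, 16 mm high. Origin: centre of its underside. Leave it alone.
- big_dish: Bystander: large flat Petri dish on the bench, 82 mm wide, 15 mm high. Origin: centre of its underside. Leave it alone.
Not all that is in view belongs to the job. Leave any pink, purple or turquoise look-alike of the part that bears lamp_button alone.

How it is judged (in metres and radians):
On the way, in this order (a step that is already met when the one before it is completed fails the run):
1. the tray with the Petri dish is fully home (((y of dish_c in the frame of viewbox above 0 m and value of joint tray_l below 0.004 m) or (not (y of dish_c in the frame of viewbox above 0 m) and value of joint tray_r below 0.004 m))), for 0.2 s.
2. the flap is shut (value of joint flap below 0.06 rad), for 0.2 s.
3. the lamp button is pressed down (value of joint lamp_button above 0.0045 m), for 0.2 s.
At the end, for the whole second after the job is handed in: The tray with the dish is home (within 4 mm), the dish lying flat in it; the other tray is still at least 60 mm out with the jar upright; the flap is within 0.06 rad of shut; the lamp button is held down by the fingers at least 4.5 mm of its 6 mm (((y of dish_c in the frame of viewbox above 0 m and value of joint tray_l below 0.004 m) or (not (y of dish_c in the frame of viewbox above 0 m) and value of joint tray_r below 0.004 m)) and ((y of dish_c in the frame of viewbox above 0 m and value of joint tray_r above 0.06 m) or (not (y of dish_c in the frame of viewbox above 0 m) and value of joint tray_l above 0.06 m)) and value of joint flap below 0.06 rad and value of joint lamp_button above 0.0045 m and contact force between the fingers and lamp_button above 1 N and x of dish_c in the frame of viewbox above -0.075 m and height (world z) of dish_c below 0.025 m and angle between dish_c's own z axis and vertical below 0.15 rad and angle between jar_c's own z axis and vertical below 0.2 rad); the arm keeps its last pose, push and grip.
It fails at once if the jar's tray moved more than 12 mm ((y of dish_c in the frame of viewbox above 0 m and distance of tray_r_front from where it was at the start of the episode above 0.012 m) or (not (y of dish_c in the frame of viewbox above 0 m) and distance of tray_l_front from where it was at the start of the episode above 0.012 m)).
It fails at once if the dish or the jar was lifted or tipped (height (world z) of dish_c above 0.03 m or angle between dish_c's own z axis and vertical above 0.4 rad or height (world z) of jar_c above 0.05 m or angle between jar_c's own z axis and vertical above 0.5 rad).
It fails at once if a bystander on the bench was moved more than 20 mm (distance of any of beaker_a, beaker_b, bottle, pipette0, pipette1, big_dish from where it was at the start of the episode above 0.02 m).
It also fails if it takes over 56 s, if anything falls off the work surface, if the arm or the gripper's body presses on something with over 40 N, if the wrist force passes 120 N, or if a joint passes its speed limit or range.

## Robot

A 6-joint arm with a two-finger parallel gripper is mounted at the origin on the work surface. World frame = base frame: x ahead of the robot, y to its left, z up, the work surface at z = 0. Lengths are in mm, angles in rad, forces in N, time in s.
With the tool pointing down it reaches from about 275 to 1000 mm from the base axis. Payload 8.4 kg.
Tool frame: the origin (TCP) lies at the centre of the arm's flange, where the gripper is bolted on; the fingertips stand 173 mm ahead of it and the grasp point (between the pads) lies 155 mm ahead of it; z points along the fingers, y is the direction in which the jaws open and shut (so a half turn about z gives the same grasp; the last joint's range is limited). The gripper opens to 85 mm and grips with 20 to 120 N. Pads are 22 mm wide; open, the fingers measure 114 mm over their backs; the gripper's body (76 mm by 85 mm) begins 54 mm behind the grasp point. The pads swing forward as they close: fully open they stand 13 mm farther back than shut.
Start: joints at [1.287, 0.353, 1.633, -0, 1.155, -0.002], TCP at [173.802, 600.352, 404.681] pointing down, gripper open.
Joint ranges: [-2.63, 2.63], [-0.92, 2.1], [0.06, 2.66], [-1.3, 4.44], [0, 2.69], [-3.02, 3.02]. Speed limits (rad/s): [2.22, 2.22, 2.79, 3.14, 3.14, 3.14].

## Interface

Orientations are given as [roll, pitch, yaw] about the fixed x, y, z axes, in that order (R = Rz(yaw) Ry(pitch) Rx(roll)).
In Python, from rig import sense, grab_frame, camera_model, sign_off gives the robot as it stands. The module is installed in compiled form; this text tells all that it offers.
- The arm moves only by the tool step_arm, never from a script. Its argument "commands" is a list of rows, each a list of 3 entries, a list of its own where there are three numbers: the shift along the tool's x, y, z in mm, then the turn about the tool's z in rad, then the opening, from 0 (shut) to 1 (fully open). A call has 1 to 20 rows; each row shifts and turns the pose as measured when the row begins, along the tool's axes as they then stand; what a row does not reach is not made up. A row lasts 1/8 s, in which the tool goes at most 62.5 mm and 10.7 degrees, less where a joint would pass 70% of its speed; a pose out of reach is approached as far as the arm can. A call with a gripper value outside its range is refused whole. The fingers move at their own pace and stop on an object; "force" is the grip in N (left out, the last holds). Time passes only in rows, so rows that do not move let the fingers close. It gives the time, the measured TCP pose, the force and the opening at its end, in the units of the state.
- sense(): the state, without advancing time (a new reading comes with each control period).
- grab_frame(name): name is "scene" or "top" or "wrist"; returns the picture (420x560x3 uint8, blue, green, red); there is no depth.
- camera_model(name): a dict with "fx", "fy", "cx", "cy" (pixels), "R" (3x3) and "t" (3): a world point X has camera coordinates R X + t. Camera axes: x right, y down, z forward; pixel columns grow to the right and rows downward; lengths in mm; the calibration is good to about 2 mm. A picture is of the moment at which its call begins: read the wrist's pose just before it. camera_model takes no time and is no camera call; for the wrist camera it gives the pose at the moment of the call.
- sign_off(): hands the job in, once; it reports no verdict.
The state is a dict: "clock": time; "qpos": joint angles; "qvel": joint speeds; "joint_efforts": joint torques, N m; "eef_pos": TCP position; "tcp_rot": TCP orientation; "contact_force": force on the tool from outside, world axes, zero at the start; "wrist_torque": the same for the moment, N m; "opening": opening from 0.0 (shut) to 1.0 (fully open).
Only numpy, scipy, OpenCV 4.12 (cv2) and the standard library are available. Lean on these libraries where they do the work, as an engineer would, in place of code of your own. Each camera call takes 0.05 s, during which the arm holds its last target. There are 200 camera calls.

## Working session

There is one attempt and no reset: what is moved stays moved. The work goes in short steps, Python scripts to look and compute and a tool call to move; the robot and the scene stay as the last step left them, time stands still between calls to the robot, and variables do not carry over. Pictures are saved under pics/ and viewed, about 8 in all and at most 12, crops included, and the job is handed in when it is done.

Besides the shell and the picture viewer there is one more tool, called after ">>>" by a JSON object that holds its "op" and its "data". step_arm: Moves the arm, as the interface text tells. Its arguments: {"type":"object","properties":{"commands":{"type":"array","items":{"type":"array"}},"force":{"type":"number"}},"required":["commands"]}

```bash
mkdir -p pics; python3 - <<'E'
from rig import *
import cv2,json
s=sense();print(s['clock'],s['eef_pos'],s['tcp_rot'],s['opening'])
for n in('scene','top'):
    cv2.imwrite(f'pics/{n}0.png',grab_frame(n)); m=camera_model(n);print(n,m)
E
```

```text
0.0 [173.72933189 600.11843868 403.95170046] [-3.14017505e+00 -3.92442546e-06  2.85979815e+00] 1.0023405761842676
scene {'fx': 396.3435527888088, 'fy': 396.3435527888088, 'cx': 272.6115865373349, 'cy': 210.62149679669545, 'R': array([[-0.17798679,  0.98402647,  0.00355187],
       [ 0.64092772,  0.11866583, -0.75837331],
       [-0.7466809 , -0.13270394, -0.65181079]]), 't': array([ 152.26692055, -267.9791567 , 1922.60344291])}
top {'fx': 476.2215412449752, 'fy': 476.2215412449752, 'cx': 273.32905019700104, 'cy': 212.71698951938424, 'R': array([[ 1.37818628e-02, -9.99901633e-01,  2.60453501e-03],
       [-9.88971035e-01, -1.40152659e-02, -1.47444445e-01],
       [ 1.47466445e-01, -5.43750570e-04, -9.89066910e-01]]), 't': array([ -84.04226601,  513.54833589, 1407.60584206])}
```

View pics/top0.png

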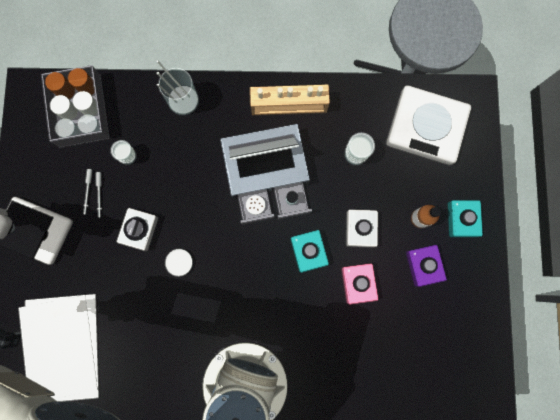

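View pics/scene0.png

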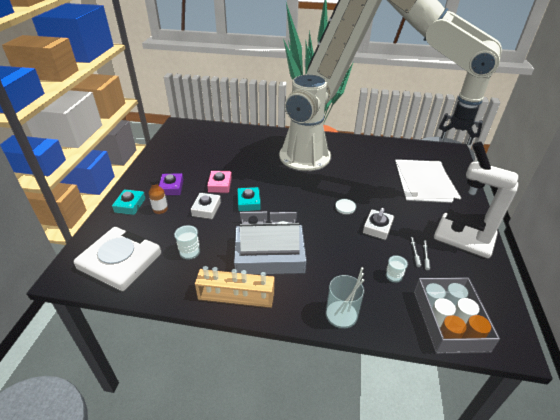

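The top view shows the box at about (265,160), with the dish tray on the left (255,205) and the jar tray on the right (293,195). The white lamp console is at (363,228) and the knob console at (137,229). I'll enlarge the box region and measure it.

```bash
cat > h.py <<'E'
import numpy as np,cv2
from rig import *
def ray(m,px,z):
    d=m['R'].T@np.array([(px[0]-m['cx'])/m['fx'],(px[1]-m['cy'])/m['fy'],1]); c=-m['R'].T@m['t']
    return c+d*(z-c[2])/d[2]
def proj(m,X):
    c=m['R']@np.asarray(X,float)+m['t']; return m['fx']*c[0]/c[2]+m['cx'],m['fy']*c[1]/c[2]+m['cy']
E
python3 - <<'E'
from h import *
im=cv2.imread('pics/top0.png');m=camera_model('top')
for n,p,z in[('lamp',(364,228),62),('dish',(256,204),22),('jar',(293,196),60),('trayLfront',(258,221),52),('boxBL',(222,138),62),('boxFL',(232,193),62),('boxFR',(309,180),62),('boxBR',(300,126),62)]:
    print(n,ray(m,p,z).round())
c=im[110:260,200:400];cv2.imwrite('pics/crop.png',cv2.resize(c,None,fx=4,fy=4,interpolation=cv2.INTER_CUBIC))
E
```

```text
lamp [ 469. -347.   62.]
dish [543. -23.  22.]
jar [ 563. -135.   60.]
trayLfront [487. -31.  52.]
boxBL [740.  83.  62.]
boxFL [569.  48.  62.]
boxFR [ 612. -183.   62.]
boxBR [ 781. -155.   62.]
```

View pics/crop.png

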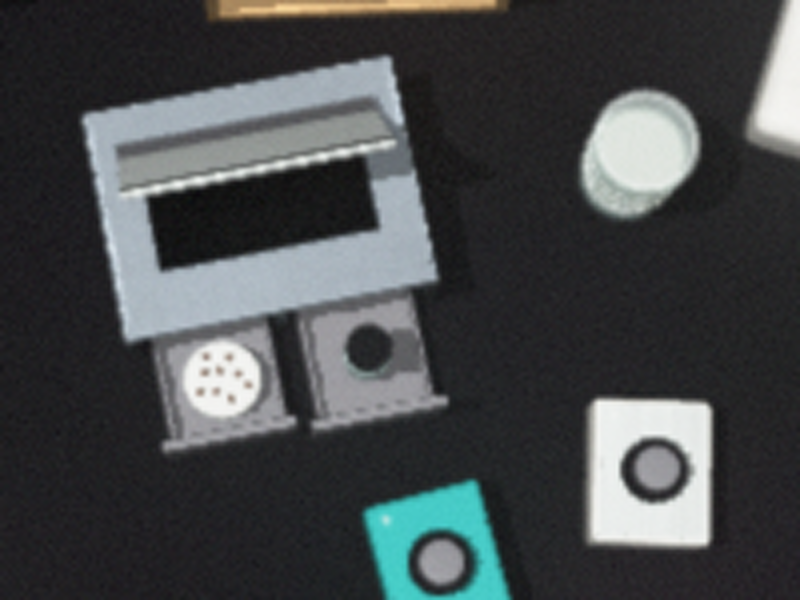

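The crop sharpens the corners: box top at (82,116), (388,57), (127,341), (438,276), dish tray panel edge (165,445)–(296,420), flap edge (120,193)–(396,145) and lamp button (657,469). From these I'll compute poses.

```bash
cat >> h.py <<'E'
BP={'bl':(82,116),'br':(388,57),'fl':(127,341),'fr':(438,276)}
L={'bl':(90,120),'br':(90,-120),'fl':(-90,120),'fr':(-90,-120)}
def c2p(c): return (c[0]/4+200-.375,c[1]/4+110-.375)
E
python3 - <<'E'
from h import *
m=camera_model('top')
P=np.array([ray(m,c2p(BP[k]),62)[:2] for k in BP]);Q=np.array([L[k] for k in BP],float)
Pc=P.mean(0);U,_,V=np.linalg.svd((P-Pc).T@Q);R=U@V;print('box',Pc,'yaw',np.arctan2(R[1,0],R[0,0]),'res',(P-Pc-Q@R.T).round(1).tolist())
tb=lambda X:R.T@(X[:2]-Pc)
for n,c,z in[('L0',(165,448),52),('L1',(296,424),52),('R0',(313,428),52),('R1',(446,404),52),('dish',(222,378),22),('lamp',(657,469),62)]:
    X=ray(m,c2p(c),z);print(n,X.round(1),tb(X).round(1))
from scipy.optimize import brentq
f=lambda a:tb(ray(m,c2p((258,170)),63+100*np.sin(a)))[0]-(45-100*np.cos(a))
a=np.linspace(0,1.6,33);print([(x.round(2),round(f(x),1)) for x in a[::2]])
for n,b in[('pushstart',(-260,57)),('home',(-100,57)),('hinge',(45,0)),('shutedge',(-55,0))]: print(n,(Pc+R@np.array(b)).round(1))
print('R',R)
s=sense();print(s['eef_pos'],s['tcp_rot'])
E
```

```text
box [676.44907166 -47.33916136] yaw 0.21949790568115315 res [[-0.5, -0.5], [-2.4, 0.3], [1.0, -0.4], [1.9, 0.6]]
L0 [484.2  20.1  52. ] [-172.9  107.6]
L1 [503.8 -77.9  52. ] [-175.2    7.8]
R0 [500.9 -90.7  52. ] [-180.7   -4.1]
R1 [ 520.6 -190.5   52. ] [-183.3 -105.8]
dish [543.  -20.5  22. ] [-124.4   55.3]
lamp [ 472.4 -346.7   62. ] [-264.4 -247.7]
[(np.float64(0.0), np.float64(75.1)), (np.float64(0.1), np.float64(71.8)), (np.float64(0.2), np.float64(67.6)), (np.float64(0.3), np.float64(62.4)), (np.float64(0.4), np.float64(56.4)), (np.float64(0.5), np.float64(49.5)), (np.float64(0.6), np.float64(41.9)), (np.float64(0.7), np.float64(33.6)), (np.float64(0.8), np.float64(24.8)), (np.float64(0.9), np.float64(15.4)), (np.float64(1.0), np.float64(5.7)), (np.float64(1.1), np.float64(-4.4)), (np.float64(1.2), np.float64(-14.7)), (np.float64(1.3), np.float64(-25.0)), (np.float64(1.4), np.float64(-35.4)), (np.float64(1.5), np.float64(-45.7)), (np.float64(1.6), np.float64(-55.7))]
pushstart [410.3 -48.3]
home [566.4 -13.5]
hinge [720.4 -37.5]
shutedge [622.8 -59.3]
R [[ 0.9760069 -0.2177396]
 [ 0.2177396  0.9760069]]
[173.7486671  600.16063983 404.03040749] [-3.14035138e+00 -2.19309680e-07  2.85979737e+00]
```

Box yaw is about 0.22 and the left (dish) tray is about 74 mm out. The flap is at about 1.05 rad and the lamp button is near (472, −347). I'll move above the start of the push with the jaws shut.

>>> {"op": "step_arm", "data": {"commands": [[[-31.6,-38.4,0],0,0],[[-31.6,-38.4,0],0,0],[[-31.6,-38.4,0],0,0],[[-31.6,-38.4,0],0,0],[[-31.6,-38.4,0],0,0],[[-31.6,-38.4,0],0,0],[[-31.6,-38.4,0],0,0],[[-31.6,-38.4,0],0,0],[[-31.6,-38.4,0],0,0],[[-31.6,-38.4,0],0,0],[[-31.6,-38.4,0],0,0],[[-31.6,-38.4,0],0,0],[[-31.6,-38.4,0],0,0],[[-31.6,-38.4,0],0,0],[[0,0,0],0.167,0],[[0,0,0],0.167,0],[[0,0,0],0.167,0],[[0,0,0],0,0]], "force": 40}}

```text
clock: 2.35
eef_pos: [455.7, -61.2, 401.9]
tcp_rot: [-3.139, 0.001, 2.346]
contact_force: [-0.6, -0.4, -0.7]
opening: 0.002
```

Turning about the downward tool z lowers the yaw, so I need about −1.015 rad.

>>> {"op": "step_arm", "data": {"commands": [[[0,0,0],-0.17,0],[[0,0,0],-0.17,0],[[0,0,0],-0.17,0],[[0,0,0],-0.17,0],[[0,0,0],-0.17,0],[[0,0,0],-0.17,0],[[0,0,0],0,0]]}}

```text
clock: 3.22
eef_pos: [454.9, -60.4, 401.0]
tcp_rot: [-3.14, -0.004, -2.853]
contact_force: [-1.3, -1.2, -0.8]
opening: -0.0
```

```bash
cat >> h.py <<'E'
C0=np.array([676.4,-47.3]);Y0=0.2195
def boxw(b): c,s=np.cos(Y0),np.sin(Y0); return C0+np.array([[c,-s],[s,c]])@np.array(b,float)
def go(x,y,tip):
    from scipy.spatial.transform import Rotation as Ro
    s=sense();d=np.array([x,y,tip+173])-s['eef_pos'];print('pose',s['eef_pos'].round(1),s['tcp_rot'].round(3),'tool shift',Ro.from_euler('xyz',s['tcp_rot']).inv().apply(d).round(1),'F',s['contact_force'].round(1),s['clock'])
E
python3 - <<'E'
from h import *
go(*boxw((-215,57)),30)
cv2.imwrite('pics/w1.png',grab_frame('wrist'))
E
```

```text
pose [454.9 -60.4 401. ] [-3.14  -0.004 -2.853] tool shift [ -6.3  21.5 198. ] F [-1.3 -1.2 -0.8] 3.225
```

View pics/w1.png

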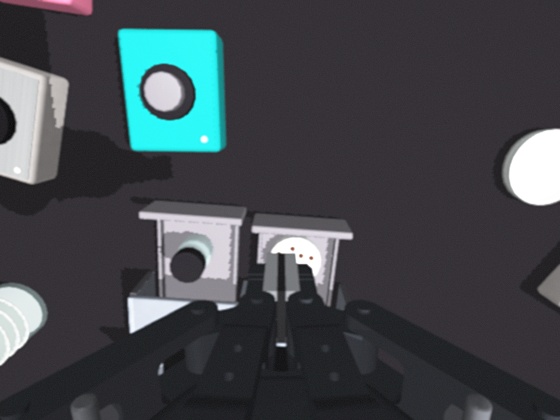

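The wrist view, whose up direction is toward the robot, shows the dish tray panel at (255–350, 215–237), the jar tray panel at (142–246, 203–222) and nothing in the way. I'll check the panel position against this view.

```bash
python3 - <<'E'
from h import *
m=camera_model('wrist')
c,s=np.cos(Y0),np.sin(Y0);R=np.array([[c,-s],[s,c]])
for p in[(255,214),(349,220),(143,203),(246,206)]:
    X=ray(m,p,52);print(p,X.round(1),(R.T@(X[:2]-C0)).round(1))
print(proj(m,[*boxw((-170,57)),52]),'cam',(-m['R'].T@m['t']).round())
E
```

```text
(255, 214) [486.4 -78.7  52. ] [-192.3   10.7]
(349, 220) [466.   13.8  52. ] [-192.1  105.5]
(143, 203) [ 506.5 -188.4   52. ] [-196.5 -100.7]
(246, 206) [480.9 -89.4  52. ] [-200.     1.5]
(np.float64(299.2547464380298), np.float64(237.56329435585337)) cam [385. -81. 370.]
```

The bright strip at rows 214–237 is the panel's outer face, and its top edge agrees with the first estimate (about −172). I'll descend in front of it.

>>> {"op": "step_arm", "data": {"commands": [[[-2,7,0],0.07,0],[[0,7,33],0,0],[[0,7,33],0,0],[[-1,1,33],0,0],[[0,0,33],0,0],[[0,0,33],0,0],[[0,0,25],0,0],[[0,0,5],0,0],[[0,0,0],0,0]]}}

```text
clock: 4.4
eef_pos: [453.7, -37.8, 202.0]
tcp_rot: [-3.139, 0.0, -2.948]
contact_force: [-0.2, 0.1, -0.6]
opening: 0.001
```

```bash
python3 - <<'E'
from h import *
go(*boxw((-111,57)),30)
E
```

```text
pose [453.7 -37.8 202. ] [-3.139  0.    -2.948] tool shift [-104.3    1.9   -1. ] F [-0.2  0.1 -0.6] 4.4
```

Next is the push, at a moderate speed so the dish is not jerked.

>>> {"op": "step_arm", "data": {"commands": [[[-12,0.3,0],-0.02,0],[[-12,0.3,0],0,0],[[-10,0.3,0],0,0],[[-10,0.3,0],0,0],[[-10,0.3,0],0,0],[[-10,0.2,0],0,0],[[-10,0.2,0],0,0],[[-10,0.2,0],0,0],[[-8,0,0],0,0],[[-5,0,0],0,0]]}}

```text
clock: 5.65
eef_pos: [553.2, -14.2, 204.0]
tcp_rot: [-3.138, -0.005, -2.926]
contact_force: [-21.2, -9.6, 15.8]
opening: -0.005
```

```bash
python3 - <<'E'
from h import *
go(*boxw((-111,57)),30)
E
```

```text
pose [553.2 -14.2 204. ] [-3.138 -0.005 -2.926] tool shift [-2.1 -2.1  1. ] F [-21.2  -9.6  15.8] 5.65
```

>>> {"op": "step_arm", "data": {"commands": [[[-1,0,0],0,0],[[-1,0,0],0,0],[[0,0,0],0,0]]}}

```text
clock: 6.02
eef_pos: [553.8, -14.0, 203.7]
tcp_rot: [-3.139, -0.01, -2.926]
contact_force: [-1.3, -1.6, 1.1]
opening: 0.005
```

```bash
python3 - <<'E'
from h import *
go(*boxw((-111,57)),30)
im=grab_frame('top');c=im[110:260,200:400];cv2.imwrite('pics/t2.png',cv2.resize(c,None,fx=4,fy=4,interpolation=cv2.INTER_CUBIC))
E
```

```text
pose [553.8 -14.  203.7] [-3.139 -0.01  -2.926] tool shift [-1.4 -2.2  0.7] F [-1.3 -1.6  1.1] 6.025
```

View pics/t2.png

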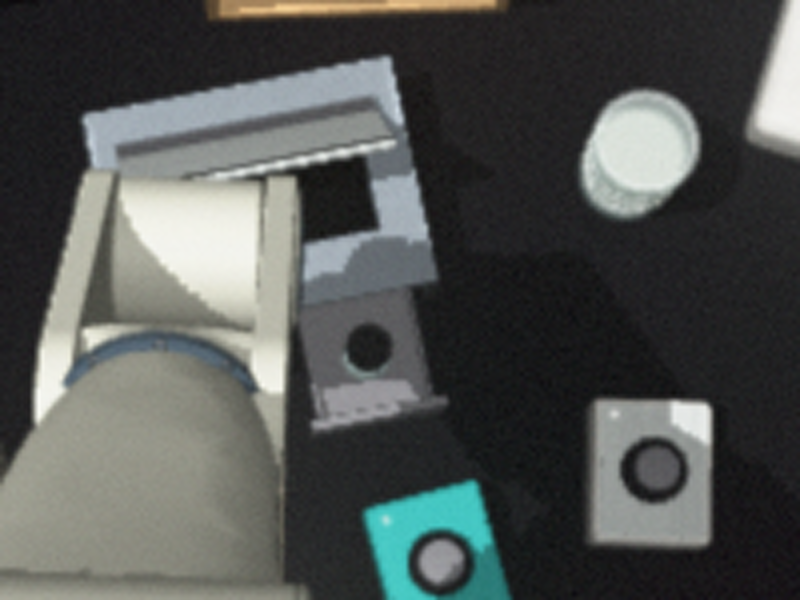

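The jar tray and flap have not moved, and the arm hides the dish tray. The steady force is only about 2 N, so I'll push further until it clearly bottoms.

>>> {"op": "step_arm", "data": {"commands": [[[-3,0,0],0,0],[[0,0,0],0,0]]}}

```text
clock: 6.32
eef_pos: [554.7, -13.7, 203.3]
tcp_rot: [-3.14, -0.017, -2.926]
contact_force: [0.2, -0.4, 0.1]
opening: 0.001
```

>>> {"op": "step_arm", "data": {"commands": [[[-4,0,0],0,0],[[-4,0,0],0,0]]}}

```text
clock: 6.58
eef_pos: [557.4, -12.8, 202.3]
tcp_rot: [3.141, -0.033, -2.925]
contact_force: [-16.5, -6.0, 13.2]
opening: -0.003
```

The fingertip is blocked (the tool pivots and the force rises), so the tray is at its stop. Next I'll back off, rise and go behind the flap.

>>> {"op": "step_arm", "data": {"commands": [[[10,0,0],0,0],[[25,0,0],0,0],[[10,0,-30],0,0],[[0,0,-45],0,0],[[0,0,-50],0,0],[[0,0,-50],0,0],[[0,0,-10],0,0],[[0,0,0],0,0]]}}

```text
clock: 7.58
eef_pos: [519.4, -20.7, 394.6]
tcp_rot: [-3.141, -0.021, -2.925]
contact_force: [1.1, -0.1, 0.0]
opening: 0.003
```

```bash
cat >> h.py <<'E'
def gob(x,y,tip):
    s=sense();a,b,c_=s['tcp_rot']
    from scipy.spatial.transform import Rotation as Ro
    tipp=s['eef_pos']+Ro.from_euler('xyz',s['tcp_rot']).apply([0,0,173]);c,sn=np.cos(Y0),np.sin(Y0)
    print('tip box',(np.array([[c,sn],[-sn,c]])@(tipp[:2]-C0)).round(1),tipp[2].round(1),'F',s['contact_force'].round(1),s['clock'])
    d=np.array([*boxw((x,y)),tip])-tipp
    print('shift',Ro.from_euler('xyz',s['tcp_rot']).inv().apply(d).round(1),s['tcp_rot'].round(3))
E
python3 - <<'E'
from h import *
gob(55,0,210)
im=grab_frame('wrist');cv2.imwrite('pics/w3.png',im)
E
```

```text
tip box [-151.1   60.1] 221.6 F [ 1.1 -0.1  0. ] 7.575
shift [-206.5  -59.5    7.2] [-3.141 -0.021 -2.925]
```

View pics/w3.png

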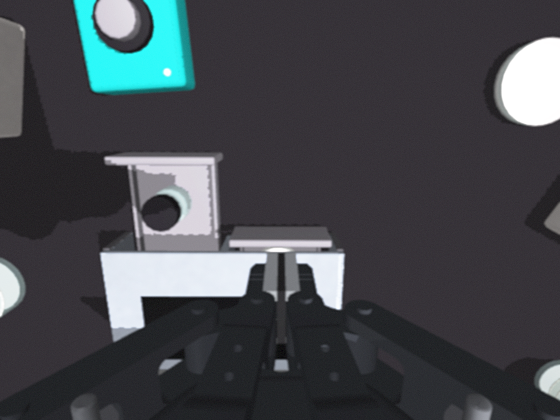

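The dish tray panel at (230–330, 228–247) is now close to the box front, while the jar tray is still out. I'll check the panel's gap to the shell numerically.

```bash
python3 - <<'E'
from h import *
m=camera_model('wrist');im=cv2.imread('pics/w3.png').astype(int)
print('col 245-258:',[(r,int(im[r,242:258].sum(2).mean()/3)) for r in range(224,258)])
print('col 325 right tray n/a; col 338:',[(r,int(im[r,336:341].sum(2).mean()/3)) for r in range(244,258)])
for x in(-90,-96,-98,-100,-104,-110):
  for z in(6,52,62): print(x,z,[round(v,1) for v in proj(m,[*boxw((x,75)),z])])
E
```

```text
Traceback (most recent call last):
numpy.exceptions.AxisError: axis 2 is out of bounds for array of dimension 2
```

```bash
python3 - <<'E'
from h import *
m=camera_model('wrist');g=cv2.imread('pics/w3.png',0).astype(int)
print([(r,int(g[r,242:258].mean())) for r in range(224,258)])
print([(r,int(g[r,336:341].mean())) for r in range(244,258)])
for x in(-90,-92,-100,-104):
  for z in(6,52,62): print(x,z,[round(v,1) for v in proj(m,[*boxw((x,75)),z])])
E
```

```text
[(224, 43), (225, 42), (226, 60), (227, 80), (228, 86), (229, 86), (230, 86), (231, 86), (232, 86), (233, 86), (234, 87), (235, 86), (236, 88), (237, 86), (238, 87), (239, 114), (240, 164), (241, 201), (242, 217), (243, 219), (244, 217), (245, 209), (246, 184), (247, 150), (248, 134), (249, 134), (250, 127), (251, 114), (252, 135), (253, 189), (254, 228), (255, 238), (256, 239), (257, 238)]
[(244, 55), (245, 54), (246, 54), (247, 55), (248, 72), (249, 102), (250, 112), (251, 103), (252, 113), (253, 161), (254, 220), (255, 239), (256, 244), (257, 244)]
-90 6 [np.float64(294.1), np.float64(237.0)]
-90 52 [np.float64(295.8), np.float64(252.6)]
-90 62 [np.float64(296.3), np.float64(256.6)]
-92 6 [np.float64(294.1), np.float64(235.4)]
-92 52 [np.float64(295.8), np.float64(250.8)]
-92 62 [np.float64(296.3), np.float64(254.7)]
-100 6 [np.float64(294.1), np.float64(228.7)]
-100 52 [np.float64(295.9), np.float64(243.4)]
-100 62 [np.float64(296.3), np.float64(247.1)]
-104 6 [np.float64(294.1), np.float64(225.4)]
-104 52 [np.float64(295.9), np.float64(239.6)]
-104 62 [np.float64(296.4), np.float64(243.2)]
```

After correcting with the box edge, the panel face lies at −100 mm, so the tray is home. Next I'll go over and behind the flap.

>>> {"op": "step_arm", "data": {"commands": [[[-42,-12,1],0,0],[[-42,-12,1],0,0],[[-42,-12,1],0,0],[[-42,-12,1],0,0],[[-40,-12,1],0,0],[[0,0,0],0,0]]}}

```text
clock: 8.38
eef_pos: [738.9, -34.7, 368.0]
tcp_rot: [3.137, -0.038, -2.925]
contact_force: [-0.7, 0.0, -0.1]
opening: -0.0
```

```bash
python3 - <<'E'
from h import *
gob(55,0,142)
E
```

```text
tip box [57.3 -0.4] 195.1 F [-0.7  0.  -0.1] 8.375
shift [ 0.3  0.1 53.1] [ 3.137 -0.038 -2.925]
```

>>> {"op": "step_arm", "data": {"commands": [[[0,0,27],0,0],[[0,0,26],0,0],[[8,0,0],0,0],[[8,0,1],0,0],[[8,0,2],0,0],[[8,0,4],0,0],[[7,0,5],0,0],[[7,0,6],0,0]]}}

```text
clock: 9.38
eef_pos: [685.1, -45.0, 295.0]
tcp_rot: [3.135, -0.041, -2.925]
contact_force: [1.0, 0.4, 0.7]
opening: 0.0
```

```bash
python3 - <<'E'
from h import *
gob(-11,0,107)
E
```

```text
tip box [1.9 1.5] 122.1 F [1.  0.4 0.7] 9.375
shift [12.3 -1.6 15.6] [ 3.135 -0.041 -2.925]
```

Contact is light (about 1 N), as expected for the hinge, so I'll continue along the arc.

>>> {"op": "step_arm", "data": {"commands": [[[6,0,7],0,0],[[6,0,8],0,0],[[4,0,8],0,0],[[3,0,8],0,0],[[2,0,8],0,0],[[1,0,7],0,0],[[0,0,4],0,0]]}}

```text
clock: 10.25
eef_pos: [659.3, -50.6, 242.0]
tcp_rot: [3.135, -0.043, -2.925]
contact_force: [-8.8, -0.3, 34.7]
opening: -0.001
```

```bash
python3 - <<'E'
from h import *
gob(-24,0,67)
E
```

```text
tip box [-24.9   1.7] 69.2 F [-8.8 -0.3 34.7] 10.25
shift [-1.  -1.7  2.1] [ 3.135 -0.043 -2.925]
```

The force is 35 N at a tip height of 69 mm, so the flap has bottomed shut. I'll rise and move toward the lamp.

>>> {"op": "step_arm", "data": {"commands": [[[0,0,0],0,0],[[0,0,0],0,0],[[0,0,-20],0,0],[[0,0,-45],0,0],[[0,0,-45],0,0],[[0,0,0],0,0]]}}

```text
clock: 11.0
eef_pos: [665.1, -49.9, 359.0]
tcp_rot: [3.135, -0.042, -2.925]
contact_force: [-0.5, 0.2, 0.4]
opening: -0.002
```

```bash
python3 - <<'E'
from h import *
go(472-60,-347,180)
E
```

```text
pose [665.1 -49.9 359. ] [ 3.135 -0.042 -2.925] tool shift [ 310.6 -235.8   17.4] F [-0.5  0.2  0.4] 11.0
```

>>> {"op": "step_arm", "data": {"commands": [[[32,-30,0],0,0],[[32,-30,0],0,0],[[32,-30,0],0,0],[[32,-30,0],0,0],[[32,-30,0],0,0],[[30,-30,0],0,0],[[30,-30,0],0,0],[[20,-26,0],0,0],[[0,0,0],0,0]]}}

```text
clock: 12.12
eef_pos: [475.7, -339.1, 368.4]
tcp_rot: [3.135, -0.039, -2.923]
contact_force: [0.8, -0.6, -0.4]
opening: -0.004
```

```bash
python3 - <<'E'
from h import *
go(472,-347,90)
a=grab_frame('wrist');m=camera_model('wrist');np.save('m.npy',m,allow_pickle=True);b=grab_frame('top')[110:260,200:400]
cv2.imwrite('pics/w4raw.png',a)
b=cv2.resize(b,(400,300),interpolation=cv2.INTER_CUBIC);o=np.zeros((420,800,3),np.uint8);o[:315,:420]=cv2.resize(a,(420,315));o[:285,420:]=cv2.resize(b,(380,285))
cv2.imwrite('pics/c4.png',o);print([round(v) for v in proj(m,[472,-347,62])])
E
```

```text
pose [ 475.7 -339.1  368.4] [ 3.135 -0.039 -2.923] tool shift [  1.2  -7.6 105.4] F [ 0.8 -0.6 -0.4] 12.125
[269, 206]
```

View pics/c4.png

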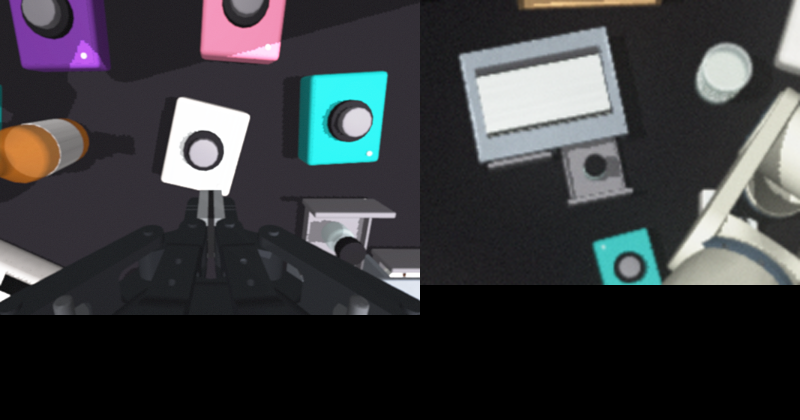

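The top view shows the flap shut, the dish tray home and the jar tray out. The wrist view has the white lamp console with its button at about (272,200) in full pixels, close to the prediction of (269,206). I'll refine that.

```bash
python3 - <<'E'
from h import *
a=cv2.imread('pics/w4raw.png');m=camera_model('wrist')
g=cv2.cvtColor(a,cv2.COLOR_BGR2GRAY)[160:238,235:310]
n,l,st,c=cv2.connectedComponentsWithStats(((g>120)&(g<225)).astype(np.uint8))
for i in range(1,n):
    if st[i,4]>300:
        p=c[i]+[235,160];X=ray(m,p,62);print(p,st[i],X)
        
go(472,-347,90)
E
```

```text
[271.21631206 203.87322695] [  17   26   39   37 1128] [ 470.11271137 -345.08829084   62.        ]
pose [ 476.5 -337.4  368.2] [ 3.134 -0.039 -2.921] tool shift [  2.3  -9.1 105.3] F [ 0.3 -0.3 -0.1] 12.225
```

```bash
python3 - <<'E'
from h import *
from scipy.spatial.transform import Rotation as Ro
s=sense();r=Ro.from_euler('xyz',s['tcp_rot']);t=s['eef_pos']+r.apply([0,0,173]);print(t,r.inv().apply(np.array([470.8,-345.7,70])-t))
E
```

```text
[ 469.58058657 -337.69402496  195.36365607] [ -4.37558271  -8.98193684 125.22702565]
```

>>> {"op": "step_arm", "data": {"commands": [[[-2,-4,30],0,0],[[-2,-5,30],0,0],[[0,0,30],0,0],[[0,0,20],0,0],[[0,0,8],0,0],[[0,0,0],0,0]]}}

```text
clock: 12.98
eef_pos: [481.7, -339.9, 247.5]
tcp_rot: [3.134, -0.037, -2.914]
contact_force: [0.5, 0.0, -0.3]
opening: -0.001
```

```bash
cat >> h.py <<'E'
def lamp(z):
    from scipy.spatial.transform import Rotation as Ro
    s=sense();r=Ro.from_euler('xyz',s['tcp_rot']);t=s['eef_pos']+r.apply([0,0,173]);print(t.round(1),r.inv().apply(np.array([470.8,-345.7,z])-t).round(1),s['contact_force'].round(1),s['clock'])
E
python3 -c "
from h import *
lamp(56)"
```

```text
[ 475.1 -340.    74.6] [ 4.8 -4.7 18.8] [ 0.5  0.  -0.3] 12.975
```

>>> {"op": "step_arm", "data": {"commands": [[[4,-4,3],0,0],[[1,-1,3],0,0],[[0,0,4],0,0],[[0,0,3],0,0],[[0,0,3],0,0],[[0,0,3],0,0]]}}

```text
clock: 13.72
eef_pos: [478.1, -346.8, 230.4]
tcp_rot: [3.137, -0.034, -2.915]
contact_force: [-0.9, 1.1, 3.8]
opening: 0.003
```

```bash
python3 -c "
from h import *
lamp(56)"
```

```text
[ 472.2 -347.4   57.6] [0.9 1.9 1.6] [-0.9  1.1  3.8] 13.725
```

The force of 3.8 N at 57.6 mm matches the button spring. I'll press to the bottom and keep the target below the stop.

>>> {"op": "step_arm", "data": {"commands": [[[0,0,3],0,0],[[0,0,3],0,0],[[0,0,3],0,0],[[0,0,3],0,0]]}}

```text
clock: 14.22
eef_pos: [478.3, -346.9, 228.8]
tcp_rot: [3.138, -0.034, -2.915]
contact_force: [-8.7, 7.6, 36.0]
opening: -0.004
```

```bash
python3 - <<'E'
from h import *
lamp(56)
b=grab_frame('top')[110:260,200:400];w=grab_frame('wrist')
for i in range(5): grab_frame('top')
lamp(56)
o=np.zeros((315,800,3),np.uint8);o[:,:420]=cv2.resize(w,(420,315));o[:285,420:]=cv2.resize(b,(380,285),interpolation=cv2.INTER_CUBIC)
cv2.imwrite('pics/c5.png',o)
E
```

```text
[ 472.4 -347.5   55.9] [ 1.2  2.2 -0.1] [-8.7  7.6 36. ] 14.225
[ 472.4 -347.5   55.9] [ 1.2  2.1 -0.1] [-9.6  7.6 38.1] 14.575
```

View pics/c5.png

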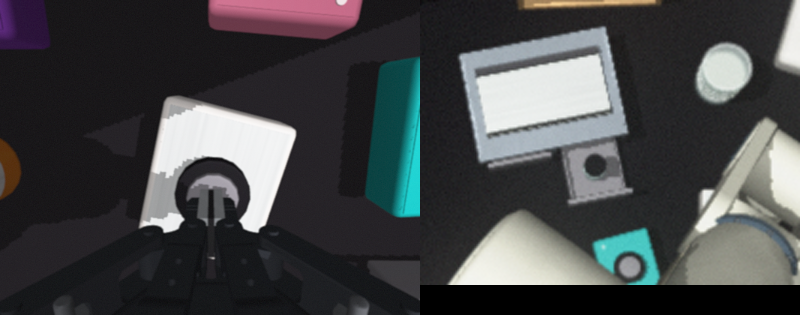

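The button is bottomed at 55.9 mm and holding steady, but about 38 N is more than needed. I'll ease the push slightly.

>>> {"op": "step_arm", "data": {"commands": [[[0,0,1.5],0,0],[[0,0,1.5],0,0]]}}

```text
clock: 14.82
eef_pos: [478.1, -346.7, 229.3]
tcp_rot: [3.138, -0.034, -2.915]
contact_force: [-2.8, 3.0, 15.7]
opening: 0.002
```

```bash
python3 - <<'E'
from h import *
lamp(56)
for i in range(6): grab_frame('top')
lamp(56)
E
```

```text
[ 472.3 -347.4   56.4] [1.1 2.  0.4] [-2.8  3.  15.7] 14.825
[ 472.4 -347.5   56.3] [1.1 2.1 0.3] [-5.   4.2 18.9] 15.125
```

Steady at about 16–19 N with the button bottomed. I'll hand it in.

```bash
python3 -c "
from rig import *
print(sign_off())"
```

```text
the job is handed in; nothing more can be done
None
```

I pushed the left tray (the one with the Petri dish) home and pushed the flap shut. I then pressed the white console's lamp button to the bottom, and handed in at about 15 s while still holding it down.

- **Dish tray:** The fingertips were blocked at the end of the push. The wrist view put the panel face at about −100 mm in the box frame, which is home. That figure includes a correction of about 4 mm that I took from the box's front edge, because my first box pose was off by that much.
- **Jar tray:** It still looks pulled out about 80 mm, with the jar upright and no visible movement in the top view.
- **Flap:** It bottomed at a tip height of 69 mm with about 35 N, and the top view shows it lying shut.
- **Lamp button:** The fingertips were at about 56.3 mm on the button, about 5.7 mm of its 6 mm travel, held with about 19 N. The push briefly reached about 40 N in total on the fingertips before I eased it.

I did not see the dish again once its tray was inside the box, so I infer that it is lying flat from the smooth push. No bystander showed any contact or movement in the parts of the views I looked at.

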